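Park the slicer's hand guard over its blade

ROBOT

A 6-joint arm with a two-finger parallel gripper is mounted at the origin on a cart in front of the work surface, level with it; the furniture and walls round the work are solid. World frame = base frame: x ahead of the robot, y to its left, z up, the work surface at z = 0. Lengths are in mm, angles in rad, forces in N, time in s.
With the tool pointing down it reaches from about 300 to 850 mm from the base axis. Payload 5.4 kg.
Tool frame: the origin (TCP) lies between the finger pads; the fingertips stand 19 mm ahead of it and the grasp point (between the pads) is the TCP (ctrl.tip_reach is the distance from the TCP to the fingertips, in mm); z points along the fingers, y is the line along which they close (so a half turn about z gives the same grasp; the last joint's range is limited). The gripper opens to 85 mm and grips with 20 to 120 N. Pads are 22 mm wide; open, the fingers measure 114 mm over their backs; the gripper's body (76 mm by 85 mm) begins 54 mm behind the grasp point. The pads swing forward as they close: fully open they stand 13 mm farther back than shut.
Start: joints at [-1.469, 0.158, 1.597, -0, 1.386, -0.21], TCP at [176.37, -547.266, 250.299] pointing down, gripper open.
Joint ranges: [-2.91, 2.91], [-0.94, 2.29], [0.18, 2.7], [-1.29, 4.43], [0.17, 2.64], [-3, 3]. Speed limits (rad/s): [2.57, 2.57, 3.14, 3.14, 3.14, 3.14].

INTERFACE

Orientations are given as a unit quaternion [x, y, z, w].
In Python, from plant import ctrl, jaws, ik, telemetry, optics, ticket gives the robot as it stands. Calls block until the motion is done:
- ctrl.move_ptp(position, orientation): joint-space move of the TCP to a pose.
- ctrl.move_straight(position, max_speed=150, rot=None, stop_force=None): straight line of the TCP; rot=None keeps the orientation; max_speed is the mean speed in mm/s. With stop_force (N) it stops when the force on the tool has changed by that much, and returns True; else False.
- ctrl.move_joints(angles): joint-space move.
- jaws.gripper_to(opening, grasp_force=None): finger opening in mm; grasp_force is the grip in N (None keeps the last); returns when the fingers have stopped.
- ctrl.wait(seconds).
- ik(position, orientation): joint angles nearest the present ones, or None.
- telemetry.state(): the state.
- optics.grab_frame(name): name is "side" or "top"; returns the picture (384x512x3 uint8, red, green, blue); there is no depth.
- optics.camera_params(name): a dict with "vertical_fov" (degrees; the focal length in pixels is half the picture's height over the tangent of half this angle, whatever the lens; pixels are square), "cx", "cy" (the principal point, pixels), "rvec" (rotation vector, rad) and "tvec" (3), from world to camera coordinates, as OpenCV has them. Camera axes: x right, y down, z forward; pixel columns grow to the right and rows downward; lengths in mm; the calibration is good to about 2 mm. A picture is of the moment at which its call begins. camera_params takes no time and is no camera call.
A pose or a line that the arm cannot do raises ctrl.PlanningError and nothing moves.
- ticket.finish_job(): hands the job in; it is judged then, once.
The state is a dict: "time_s": time; "joints": joint angles; "dq": joint speeds; "tau": joint torques, N m; "eef_pos": TCP position; "tool_rot": TCP orientation; "contact_force": force on the tool from outside, world axes, zero at the start; "torque": the same for the moment, N m; "grip_width": finger opening in mm; "gripper_force": force on a finger pad.
Only numpy, scipy, OpenCV 4.12 (cv2) and the standard library are available. Lean on these libraries where they do the work, as an engineer would, in place of code of your own. Each camera call takes 0.05 s, during which the arm holds its last target. There are 200 camera calls.

TASK

Make the vegetable slicer on the worktop safe to put away: slide its hand guard (the grey carriage with the round knob) along the rails, away from the loop handle, until it is fully home against the end stop and covers the blade, then let go. Leave the small thickness tab on the slicer's side as it is set, and do not disturb the onion.

Things in the scene. Friction and masses are not known exactly. Their poses are not given: they have to be found in the camera images.
- guard (a joint): Travel (m) of the hand guard on the slicer's rails: 0 at the loop-handle end, 0.180 at the end stop over the blade (hard stops at both). About 2 N of friction, no spring or detent; it stays where left and cannot lift off. The slicer (white frame, steel deck, 335 mm long with its loop handle, 114 mm wide) is fixed to the worktop, at varying angles.
- guard_knob (a point): Grip point on the axis of the guard's upright round grey knob, 82 mm above the worktop. Knob: 40 mm across, grippable from 62 mm up to 90, top at 97. Under it the guard's plate, 74 mm along the slide x 114 across, top at 53; end stop bar, top at 54. Site x: level along the slide toward blade and end stop (joint grows); y: level, across, toward the thickness tab's side; z up.
- thickness_tab (a point): Outer end of the small black thickness tab (14 x 18 x 12 mm) that sticks out sideways from the slicer's long side near the loop handle, 25 mm above the worktop. It slides too, easily, along the same direction; leave it alone. Axes as for the knob.
- onion: A brown onion, 82 mm across and 94 mm high, standing loose on the worktop to the right of the slicer. Origin at its underside. A bystander.

How it is judged (in metres and radians):
At the end, for the whole second after the job is handed in: The hand guard rests within 10 mm of its end stop (joint above 0.170 of 0.180 m), over the blade, at rest and released; the thickness tab is within 6 mm and the onion within 30 mm of where they started (value of joint guard above 0.17 m and velocity of joint guard below 0.01 m/s and distance of thickness_tab from where it was at the start of the episode below 0.006 m and distance of onion from where it was at the start of the episode below 0.03 m); the robot touches nothing.
It fails at once if the thickness tab is moved by more than 6 mm (distance of thickness_tab from where it was at the start of the episode above 0.006 m).
It fails at once if the onion is moved by more than 30 mm (distance of onion from where it was at the start of the episode above 0.03 m).
It also fails if it takes over 26 s, if anything falls off the work surface, if the arm or the gripper's body presses on something with over 40 N, if the wrist force passes 120 N, or if a joint passes its speed limit or range.

## Working session

There is one attempt and no reset: what is moved stays moved. The work goes in short steps, each a Python script; the robot and the scene stay as the last script left them, time stands still between calls to the robot, and variables do not carry over. Pictures are saved under pics/ and viewed, at most 10 in all, crops included, and the job is handed in when it is done.

```bash
mkdir -p pics; ls
python3 - <<'E'
from plant import *
import cv2
for n in("top","side"):
    cv2.imwrite(f"pics/{n}0.png",optics.grab_frame(n)[:,:,::-1]); print(optics.camera_params(n))
E
```

```text
pics
plant.py
{'vertical_fov': 46.65638746428674, 'cx': 263.29838162910903, 'cy': 186.75788307819388, 'rvec': array([ 2.13621499, -2.18649546,  0.1156011 ]), 'tvec': array([-280.08548719,  497.21316609,  860.70451569])}
{'vertical_fov': 46.459525393384155, 'cx': 254.71299303158125, 'cy': 199.52981225018442, 'rvec': array([ 2.28094481, -0.12243115,  0.03656375]), 'tvec': array([-500.12068805, -113.05953537, 1160.96819399])}
```

View pics/top0.png

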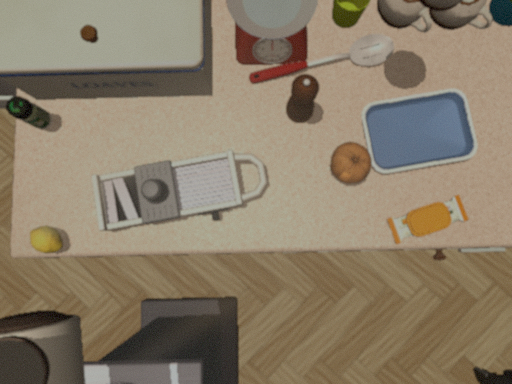

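View pics/side0.png

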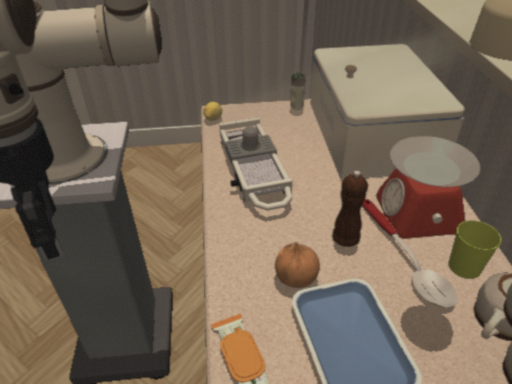

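Top view: guard plate at about (157,191), knob about (153,188), loop handle right (265,175), end stop left (~98,200), tab (217,216), onion (350,163). Side view: knob about (250,130). I'll enlarge and measure next.

```bash
cat > h.py <<'E'
from plant import *
import numpy as np, cv2
def cam(n):
    p=optics.camera_params(n); f=192/np.tan(np.radians(p["vertical_fov"]/2))
    R=cv2.Rodrigues(p["rvec"])[0]; return f,p["cx"],p["cy"],R,np.array(p["tvec"])
def ray(n,u,v):
    f,cx,cy,R,t=cam(n); return -R.T@t, R.T@np.array([(u-cx)/f,(v-cy)/f,1])
def onz(n,u,v,z):
    o,d=ray(n,u,v); return o+d*(z-o[2])/d[2]
def proj(n,P):
    f,cx,cy,R,t=cam(n); c=R@np.array(P)+t; return f*c[0]/c[2]+cx, f*c[1]/c[2]+cy
def tri(a,b):
    o,d=ray("top",*a);p,e=ray("side",*b)
    s=np.linalg.lstsq(np.c_[d,-e],p-o,rcond=None)[0]
    A=o+d*s[0];B=p+e*s[1]; return (A+B)/2,np.linalg.norm(A-B)
E
python3 - <<'E'
from h import *
a=cv2.imread("pics/top0.png")[140:240,85:275];b=cv2.imread("pics/side0.png")[110:220,205:305]
cv2.imwrite("pics/z1.png",cv2.resize(a,None,fx=4.2,fy=4.2,interpolation=2))
cv2.imwrite("pics/z2.png",cv2.resize(b,None,fx=5,fy=5,interpolation=2))
print(ray("top",0,0)[0],ray("side",0,0)[0],tri((153,188),(250,128)))
E
```

```text
[ 391.45735622 -294.83629019  909.01802856] [ 411.15996609 -998.39529743  667.01170976] (array([484.13247464, -90.72367105, 103.21601629]), np.float64(0.6588969708060068))
```

View pics/z1.png

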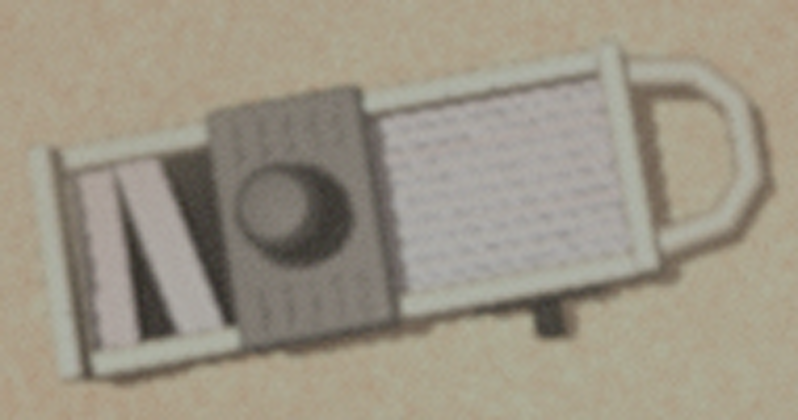

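View pics/z2.png

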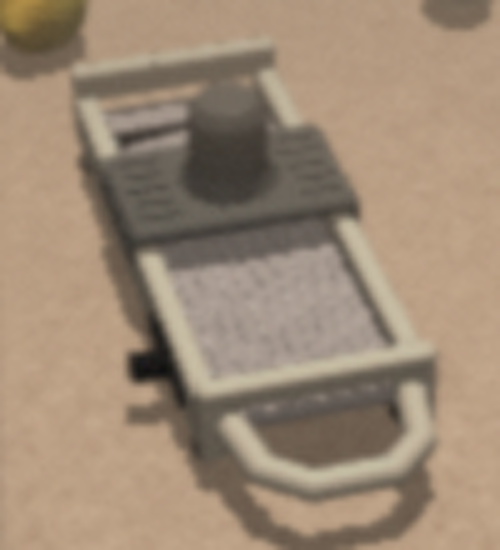

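The zooms show guard plate corners (zoom px) (210,108),(358,88),(398,318),(243,348), knob top ~(275,200), end bars at left and right; tab at (550,318), below the slicer. So the plate can be ray cast at z=53, knob at z=97.

Run:
```python
from h import *
np.set_printoptions(precision=1,suppress=True)
T=lambda u,v,z: onz("top",85+(u+.5)/4.2-.5,140+(v+.5)/4.2-.5,z)
c=[T(*p,53) for p in((210,108),(358,88),(398,318),(243,348))]
pc=np.mean(c,0); print("plate",pc,[np.linalg.norm(c[i]-c[i-1]) for i in range(4)])
L=[T(*p,54) for p in((33,150),(80,378),(617,42),(657,268))]
l,r=(L[0]+L[1])/2,(L[2]+L[3])/2
d=(l-r)/np.linalg.norm(l-r); print("axis",d,np.linalg.norm(l-r),np.linalg.norm(L[0]-L[1]),np.degrees(np.arctan2(d[1],d[0])))
# rail/plate directions
for a,b in((c[1],c[0]),(c[2],c[3]),(c[0],c[3]),(c[1],c[2])): e=b-a;print(np.degrees(np.arctan2(e[1],e[0])))
k=T(275,200,97);print("knob top",k,"plate lat offset",np.cross(d,pc-l)[2],np.cross(d,k-l)[2],"dist to end",(l-pc)@d,(l-k)@d,"from r",(pc-r)@d)
s=lambda u,v:(205+u/5-.4,110+v/5-.4)
print("side proj of k",proj("side",k),"seen",s(230,103)); print(tri((85+275.5/4.2-.5,140+200.5/4.2-.5),s(230,103)))
# onion, tab
print("tab",T(550,318,25),"onion",onz("top",350,163,45))
print(telemetry.state()["tool_rot"])
```

```text
plate [484.8 -84.9  53. ] [np.float64(112.632622774012), np.float64(69.17958726592278), np.float64(108.72516880756397), np.float64(71.99643585247276)]
axis [-0.2  1.   0. ] 271.1680242644711 108.17044634295155 99.37508183986162
96.43545906026073
99.64570987259822
-171.75241824713052
-170.26089574374703
knob top [486.7 -83.8  97. ] plate lat offset -1.2463346348583535 -3.339657204319316 dist to end 114.47395329079747 113.668625202067 from r 156.69407097367366
side proj of k (np.float64(251.00034650347632), np.float64(128.61133719052123)) seen (250.6, 130.2)
(array([486.5, -82.5,  91.9]), np.float64(1.5350562362954254))
tab [ 436.  -195.5   25. ] onion [ 531.4 -462.8   45. ]
[ 1.   0.2  0.  -0. ]
```

Run:
```python
from h import *
from scipy.spatial.transform import Rotation as Ro
np.set_printoptions(precision=2,suppress=True)
d=np.array([np.cos(np.radians(99.3)),np.sin(np.radians(99.3)),0]); K=np.array([486.3,-84,82.])
q0=np.array(telemetry.state()["joints"]); best=None
for s in(1,-1):
    y=s*d; z=np.array([0,0,-1.]); q=Ro.from_matrix(np.c_[np.cross(y,z),y,z]).as_quat()
    j=ik(K+[0,0,90],q); print(j)
    if j is not None and (best is None or abs(j[5])<best[0]): best=(abs(j[5]),q)
q=best[1]; print(telemetry.state()["time_s"])
ctrl.move_ptp(K+[0,0,90],q); print(telemetry.state()["time_s"],telemetry.state()["eef_pos"])
cv2.imwrite("pics/top1.png",cv2.resize(optics.grab_frame("top")[100:260,60:280,::-1],None,fx=3,fy=3))
print(ctrl.move_straight(K,80,stop_force=10))
jaws.gripper_to(30,30)
st=telemetry.state(); print(st["time_s"],st["eef_pos"],st["grip_width"],st["gripper_force"],st["contact_force"])
cv2.imwrite("pics/side1.png",cv2.resize(optics.grab_frame("side")[60:240,180:320,::-1],None,fx=3,fy=3))
```

```text
[-0.42  0.02  1.9  -0.    1.22 -2.15]
[-0.42  0.02  1.9  -0.    1.22  0.99]
0.1
2.125 [486.45 -84.81 172.23]
False
3.95 [486.45 -83.94  82.44] 38.645626902397474 30.05765402689576 [-1.76  1.69  4.92]
```

View pics/side1.png

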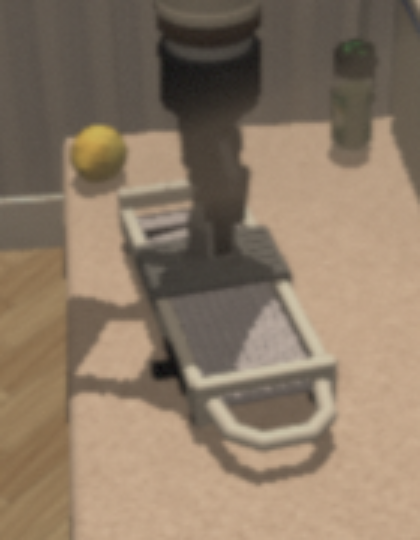

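The fingers hold the knob at about (222,230) in the crop, width 38.6 mm, which matches the 40 mm knob. The tab is untouched. Next I slide it.

Run:
```python
from h import *
np.set_printoptions(precision=2,suppress=True)
a=np.radians(99.3); d=np.array([np.cos(a),np.sin(a),0])
p0=np.array(telemetry.state()["eef_pos"])
print(ctrl.move_straight(p0+100*d,40,stop_force=15))
st=telemetry.state(); p=np.array(st["eef_pos"]); print(st["time_s"],p,(p-p0)@d,st["grip_width"],st["contact_force"])
cv2.imwrite("pics/top2.png",cv2.resize(optics.grab_frame("top")[100:260,60:280,::-1],None,fx=3,fy=3))
```

```text
True
5.6583 [474.89 -13.85  82.45] 71.04169476771122 38.44969019836198 [ 0.05 -4.47  1.23]
```

View pics/top2.png

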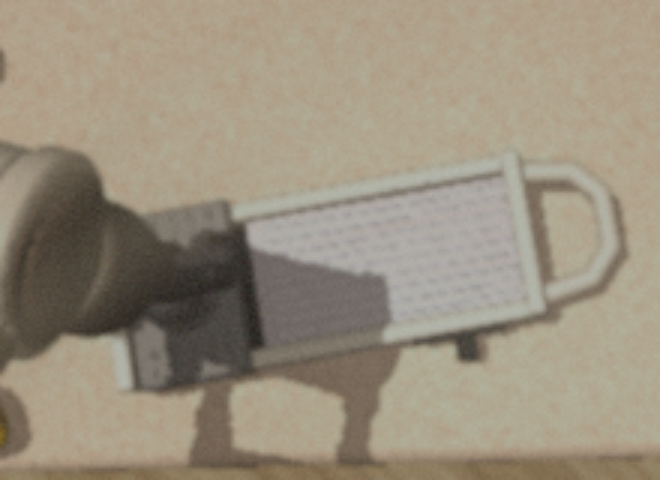

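The guard's left edge now sits at the end stop bar (about (130,370)), after 71 mm of travel and a force stop. I'll do a short confirming push, then release, rise and look.

Run:
```python
from h import *
np.set_printoptions(precision=2,suppress=True)
a=np.radians(99.3); d=np.array([np.cos(a),np.sin(a),0])
p0=np.array(telemetry.state()["eef_pos"])
print(ctrl.move_straight(p0+8*d,30,stop_force=20))
st=telemetry.state(); p=np.array(st["eef_pos"]); print((p-p0)@d,st["contact_force"])
ctrl.move_straight(p0,30)
jaws.gripper_to(85)
p=np.array(telemetry.state()["eef_pos"]); ctrl.move_straight(p+[0,0,110],100)
ctrl.move_ptp([330,-250,260],telemetry.state()["tool_rot"]); ctrl.wait(.3)
st=telemetry.state(); print(st["time_s"],st["eef_pos"],st["contact_force"],st["grip_width"])
cv2.imwrite("pics/top3.png",cv2.resize(optics.grab_frame("top")[100:260,60:380,::-1],None,fx=2.5,fy=2.5))
```

```text
True
0.1364807599393543 [ 0.58 -5.54  1.54]
9.3583 [ 330.37 -249.43  259.74] [0.43 0.21 0.5 ] 85.26368496509214
```

View pics/top3.png

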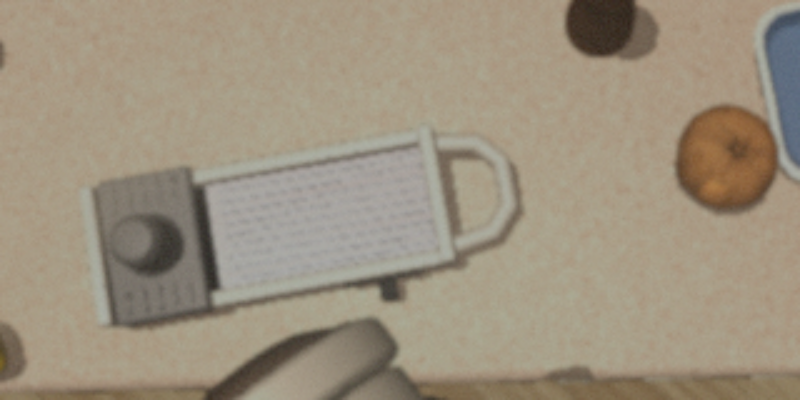

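The guard (plate (97–210, 170–325)) sits flush against the end stop bar with the blade covered. The tab (390,288) and onion (727,158) are where they were, and the arm is clear.

```bash
python3 -c "
from plant import *
print(ticket.finish_job())"
```

```text
the job is handed in; nothing more can be done
None
```

The hand guard is fully home against the end stop with the blade covered and the gripper released. In the last picture the thickness tab and onion looked unmoved. I handed the job in soon after 9.4 s on the robot's clock; it returned no verdict.

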